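# Put a print on show in an edge-lit display base

### The job

Put the acrylic print on show: slide it along its slot until it is fully home against the end stop, then clamp it by pushing the red handle of the wrench that sits on the clamp bolt round clockwise until the bolt is tight and the wrench clearly breaks over at its joint, without pushing the handle on to its own stop, and let it spring straight again. Then press the white key fully down so that it stays down and the black off key pops up. Leave the other goods on the table standing where they are.

Things in the scene. Friction and masses are not known exactly. Their poses are not given: they have to be found in the camera images.
- stand: edge-lit display base, fixed; aluminium deck 290 mm long (its x from -150 to +140), y from -135 to +60, top 45 mm above the table. A slot 13 mm wide, floor at 25 mm, runs along x at y = 0 to a dark steel end stop (face at x = +125 mm, 85 mm high). +y side: clamp bolt and wrench; -y side: four light keys. Origin on the table, z up, x is the way the print slides home.
- print_centre (a point): centre of the loose print: clear acrylic block 170 mm long (along the stand's x), 10 mm thick (y), 100 mm tall, 0.2 kg, grey picture on both faces. It stands on the slot floor, 80 mm of it above the deck (top 125 mm above the table), and slides along the slot.
- print_home (a point): point fixed on the stand (same axes) where the print's centre is when the print's far end touches the end stop
- bolt_axis (a point): point on the vertical axis of the clamp bolt, at the height of the wrench's middle (85 mm above the table). The wrench's steel socket, 33 mm across, stays on the bolt; top at 95 mm.
- bolt (a joint): turn of bolt, socket and wrench about the vertical bolt axis, rad; grows clockwise seen from above (tightening). Friction about 0.6 N m; it stays where it is left; at 1.0 the bolt is tight and turns no further. At value q the straight wrench points 80 degrees + (1.0 - q) rad counter-clockwise (seen from above) from the stand's +x; thus it lies on the stand's +y side.
- breakaway (a joint): bend of the wrench at its brass pin, 45 mm from the bolt axis, rad; 0 straight, grows as the handle is pushed on clockwise. A sprung detent holds it nearly straight (it gives 0.02 to 0.06) until about 12 to 15 N push across the middle of the red grip, then it snaps over: beyond 0.1 it resists with only about half of that. At 0.42 the handle meets its stop. It springs straight when released.
- wrench_grip (a point): point on the handle's centre line in the middle of the red grip, 115 mm beyond the breakaway pin (160 mm from the bolt axis when straight), 85 mm above the table. The grip is a level round bar 25 to 29 mm thick, from 60 to 157 mm beyond the pin; below it is free space.
- key_off (a joint): black off key, travel in m: 0 up, about 0.0095 latched down, 0.0112 at the bottom. Down at the start. The four keys are interlocked by a latch bar: pressing one to the bottom latches it and releases the one that was down.
- key_warm (a joint): orange warm-light key, travel as above, up at the start
- key_daylight (a joint): white daylight key, travel as above, up at the start; takes about 3 to 4 N to press, then a firm bottom stop
- key_cool (a joint): blue cool-light key, travel as above, up at the start
- key_daylight_top (a point): centre of the white key's top face, 72 mm above the table when up. Keys are 32 mm (along the stand's x) by 48 mm (y), 38 mm apart, in the order black, orange, white, blue towards the stand's +x; they move straight down.
- key_off_top (a point): centre of the black key's top face, same size
- candle_red: bystander: red pillar candle, 66 mm thick, 95 mm tall, white paper band; origin under its centre
- candle_cream: bystander: cream-yellow pillar candle, same size
- candle_white: bystander: white pillar candle, same size, by the stand's far corner on the wrench's side
- vase: bystander: empty glass vase, 84 mm across, 160 mm tall, origin under its centre
- parcel: bystander: brown parcel 170 x 120 x 75 mm beside the keys, origin under its centre
- cards_orange: bystander: bundle of postcards 150 x 106 x 34 mm with an orange card on top, origin under its centre
- cards_blue: bystander: bundle of postcards, same size, blue card on top, origin under its centre

How it is judged:
On the way, in this order (a step that is already met when the one before it is completed fails the run):
1. the print is fully home against the end stop (x of print_centre in the frame of print_home above -0.004 m), for 0.2 s.
2. the bolt is tight and the wrench's joint has broken over (value of joint bolt above 0.96 rad and value of joint breakaway above 0.08 rad), for 0.1 s.
3. the white key is latched down and the black key is up (value of joint key_daylight above 0.0075 m and value of joint key_off below 0.003 m), for 0.2 s.
At the end, for the whole second after the job is handed in: The print stands in its slot within 4 mm of the end stop, the bolt is tight (within 0.07 rad of 1.0) with the wrench straight again (bend under 0.05 rad), the white key is latched down (over 7.5 mm) and the black, orange and blue keys are up (under 3 mm) (all of step 3 and x of print_centre in the frame of print_home above -0.004 m and distance between print_centre and print_home below 0.006 m and value of joint bolt above 0.93 rad and value of joint breakaway below 0.05 rad and value of joint each of key_warm, key_cool below 0.003 m); the robot touches nothing.
It fails at once if the wrench handle is driven on to its stop (bend over 0.39 rad), over-tightening the bolt (value of joint breakaway above 0.39 rad).
It fails at once if a candle, the vase, the parcel or a card bundle is moved more than 25 mm (distance of any of candle_red, candle_cream, candle_white, vase, parcel, cards_orange, cards_blue from where it was at the start of the episode above 0.025 m).
It also fails if it takes over 56 s, if anything falls off the work surface, if the arm or the gripper's body presses on something with over 40 N, if the wrist force passes 120 N, or if a joint passes its speed limit or range.

### The arm

A 6-joint arm with a two-finger parallel gripper is mounted at the origin on the work surface. World frame = base frame: x ahead of the robot, y to its left, z up, the work surface at z = 0. Lengths are in m, angles in rad, forces in N, time in s.
With the tool pointing down it reaches from about 0.375 to 0.9 m from the base axis. Payload 3.1 kg.
Tool frame: the origin (TCP) lies at the very end of the fingers, on their centre line; the grasp point (between the pads) lies 19 mm behind it; z points along the fingers, y is the direction in which the jaws open and shut (so a half turn about z gives the same grasp; the last joint's range is limited). The gripper opens to 87 mm and grips with 3 to 60 N. Pads are 19 mm wide; open, the fingers measure 117 mm over their backs; the gripper's body (75 mm by 190 mm) begins 51 mm behind the grasp point.
Start: joints at [0.979, 0.527, 1.433, -0, 1.181, -0.178], TCP at [0.251, 0.572, 0.223] pointing down, gripper open.
Joint ranges: [-3.08, 3.08], [-0.75, 2.2], [0.22, 2.44], [-1.43, 4.57], [0, 2.65], [-2.85, 2.85]. Speed limits (rad/s): [2.79, 2.79, 3.14, 3.14, 3.14, 3.14].

### API

Orientations are given as a unit quaternion [x, y, z, w].
In Python, from rig import robot gives the robot as it stands.
- The arm moves only by the tool arm_command, never from a script. Its argument "targets" is a list of rows, each a list of 5 numbers: the shift along the tool's x, y, z in cm, then the turn about the tool's z in rad, then the finger opening in cm, from 0 to 8.7. In form: [[dx, dy, dz, spin, hand], ...]. A call has 1 to 5 rows; each row is the pose to reach, as a shift and turn from the pose commanded when the call began, along the tool's axes at that moment; what a row does not reach only later rows make up. A row lasts 1/8 s, in which the tool goes at most 62.5 mm and 10.7 degrees, less where a joint would pass 70% of its speed; a pose out of reach is approached as far as the arm can. A call with a gripper value outside its range is refused whole. The fingers move at their own pace and stop on an object; "newtons" is the grip in N (left out, the last holds). Time passes only in rows, so rows that repeat a pose let the fingers close. It gives the time, the measured TCP pose, the force and the opening at its end, in the units of the state.
- robot.get_obs(): the state, without advancing time (a new reading comes with each control period).
- robot.camera(name): name is "scene" or "top"; returns (picture, depth): 420x560x3 uint8, red, green, blue; 420x560 float32, m along the optical axis (not along the pixel's ray), 0 where there is no reading.
- robot.camera_model(name): a dict with "mtx" (3x3 intrinsics, pixels), "extrinsics" (4x4, takes a point from world to camera coordinates). Camera axes: x right, y up, looking along -z (the intrinsics and any distortion apply to the point x, -y, -z); pixel columns grow to the right and rows downward; lengths in m; the calibration is good to about 2 mm. A picture is of the moment at which its call begins. camera_model takes no time and is no camera call.
- robot.hand_in(): hands the job in, once; it reports no verdict.
The state is a dict: "time": time; "q": joint angles; "joint_velocities": joint speeds; "joint_torque": joint torques, N m; "position": TCP position; "tool_rot": TCP orientation; "ft_force": force on the tool from outside, world axes, zero at the start; "moment": the same for the moment, N m; "grip_width": finger opening in m.
Only numpy, scipy, OpenCV 4.12 (cv2) and the standard library are available. Lean on these libraries where they do the work, as an engineer would, in place of code of your own. Each camera call takes 0.05 s, during which the arm holds its last target.

## Working session

There is one attempt and no reset: what is moved stays moved. The work goes in short steps, Python scripts to look and compute and a tool call to move; the robot and the scene stay as the last step left them, time stands still between calls to the robot, and variables do not carry over. Pictures are saved under pics/ and viewed, and the job is handed in when it is done.

Besides the shell and the picture viewer there is one more tool, called after "Emit:" as name(argument=value, ...) on one line, values as JSON. arm_command: Moves the arm, as the interface text tells. Its arguments: {"type":"object","properties":{"targets":{"type":"array","items":{"type":"array","items":{"type":"number"}}},"newtons":{"type":"number"}},"required":["targets"]}

```bash
ls; mkdir -p pics
python3 - <<'E'
from rig import robot
import cv2, numpy as np
for n in ("scene","top"):
    p,d=robot.camera(n); cv2.imwrite(f"pics/{n}0.png",p[:,:,::-1]); np.save(f"{n}0.npy",d); np.save(f"{n}0p.npy",p)
    m=robot.camera_model(n); print(n,m)
o=robot.get_obs(); print(o)
E
```

```text
pics
scene {'mtx': array([[497.45956587,   0.        , 283.36499119],
       [  0.        , 497.45956587, 214.42123837],
       [  0.        ,   0.        ,   1.        ]]), 'extrinsics': array([[-0.78955865,  0.61364073, -0.00649532,  0.40267665],
       [-0.38779436, -0.49070779,  0.78027008,  0.12172582],
       [ 0.4756182 ,  0.61858784,  0.625409  , -1.61042709],
       [ 0.        ,  0.        ,  0.        ,  1.        ]])}
top {'mtx': array([[442.75190414,   0.        , 272.74914656],
       [  0.        , 442.75190414, 209.88289112],
       [  0.        ,   0.        ,   1.        ]]), 'extrinsics': array([[ 0.050807  , -0.99870206, -0.00358499, -0.00701506],
       [ 0.97566245,  0.04886757,  0.21376328, -0.50499732],
       [-0.21331064, -0.01435841,  0.97687891, -1.21676917],
       [ 0.        ,  0.        ,  0.        ,  1.        ]])}
{'time': 0.1, 'q': array([ 9.78508787e-01,  5.28351431e-01,  1.43380245e+00, -7.82732147e-06,
        1.18139784e+00, -1.78464085e-01]), 'joint_velocities': array([ 1.39860646e-03, -1.27928354e-03, -2.66457830e-03, -8.31859835e-05,
       -4.04888800e-04,  3.50402491e-04]), 'joint_torque': array([-4.28335716e-04, -4.40985060e+01, -1.77150357e+01,  6.34600315e-02,
        5.33483410e-02, -2.06549623e-05]), 'position': array([0.25089298, 0.5716958 , 0.22167387]), 'tool_rot': array([ 2.05436928e-01,  9.78669867e-01, -9.09054063e-04, -3.64860849e-04]), 'ft_force': array([ 0.22630928, -0.08825219,  0.60665079]), 'moment': array([ 0.00029061,  0.01985375, -0.03423372]), 'grip_width': 0.08712077405346386}
```

View pics/scene0.png

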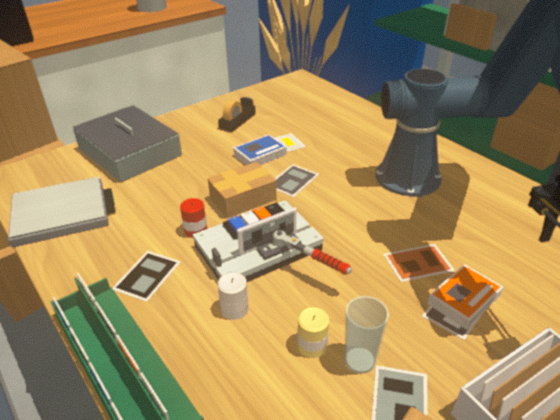

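View pics/top0.png

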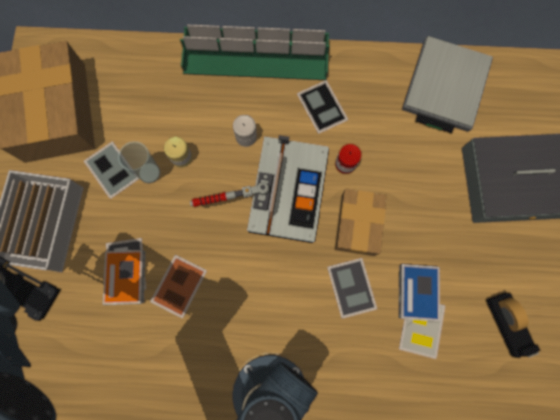

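The top view shows the stand at around (290,190) with its end stop at (284,139). The wrench points left to its red grip at (210,200), and the keys are at (307,200). Next I'll enlarge both views.

Run:
```python
import cv2, numpy as np
t=cv2.imread("pics/top0.png"); s=cv2.imread("pics/scene0.png")
cv2.imwrite("pics/topz.png",cv2.resize(t[120:260,180:400],(770,490),interpolation=cv2.INTER_CUBIC))
cv2.imwrite("pics/scenez.png",cv2.resize(s[180:320,170:370],(800,560),interpolation=cv2.INTER_CUBIC))
```

```text
(no output)
```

View pics/topz.png

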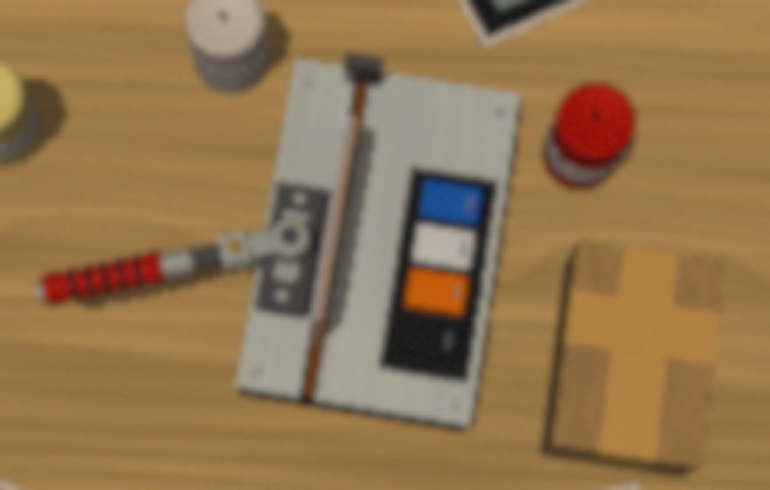

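View pics/scenez.png

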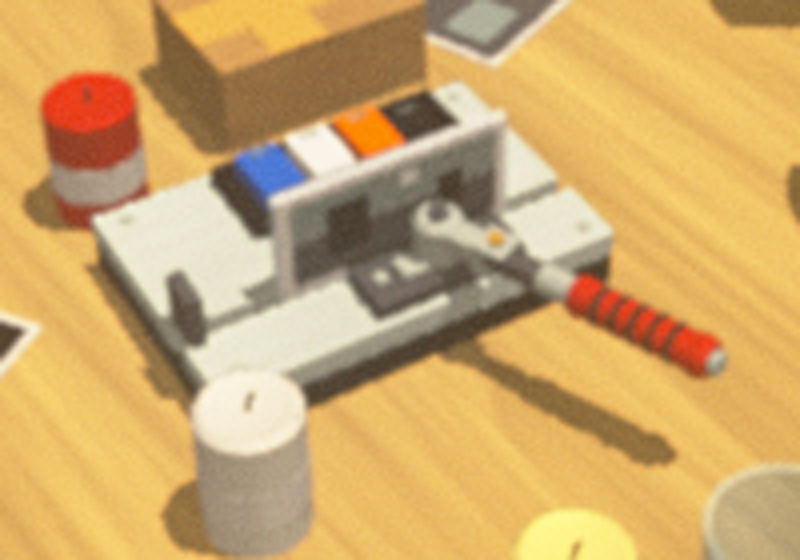

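```bash
cat > h.py <<'E'
import numpy as np, cv2
from rig import robot
def ray(m,uv,z):
    K=m["mtx"];E=m["extrinsics"];R=E[:3,:3];t=E[:3,3]
    u,v=uv; d=np.array([(u-K[0,2])/K[0,0],-(v-K[1,2])/K[1,1],-1.0])
    o=-R.T@t; w=R.T@d; s=(z-o[2])/w[2]; return o+s*w
def proj(m,P):
    c=m["extrinsics"][:3,:3]@np.array(P)+m["extrinsics"][:3,3]; K=m["mtx"]
    return K[0,0]*c[0]/-c[2]+K[0,2], K[1,1]*(-c[1])/-c[2]+K[1,2]
def fit(A,B): # 2D rigid A(stand)->B(world)
    a=A.mean(0);b=B.mean(0);H=(A-a).T@(B-b)
    th=np.arctan2(H[0,1]-H[1,0],H[0,0]+H[1,1]);c,s=np.cos(th),np.sin(th);R=np.array([[c,-s],[s,c]])
    return th,b-R@a,R
E
python3 - <<'E'
from h import *
T=robot.camera_model("top");S=robot.camera_model("scene")
fz=lambda p:(p[0]/3.5+180-.35,p[1]/3.5+120-.35)
fs=lambda p:(p[0]/4+170-.4,p[1]/4+180-.4)
cor=np.array([ray(T,fz(p),.045)[:2] for p in [(297,58),(520,93),(472,428),(237,390)]])
A=np.array([(.14,.06),(.14,-.135),(-.15,-.135),(-.15,.06)])
th,o,R=fit(A,cor); print("top deck",th,o,(cor-o)@R-A)
cs=np.array([ray(S,fs(p),.045)[:2] for p in [(205,385),(93,222),(460,82),(612,235)]])
th2,o2,R2=fit(A,cs); print("scene deck",th2,o2,(cs-o2)@R2-A)
# colour masks
top=cv2.imread("pics/top0.png");sc=cv2.imread("pics/scene0.png")
inv=lambda P:(P[:2]-o)@R
for nm,im,m,reg in (("top",top,T,(180,120,340,260)),("scene",sc,S,(200,190,300,260))):
    hsv=cv2.cvtColor(im,cv2.COLOR_BGR2HSV)
    for c,lo,hi in (("blue",(105,130,60),(125,255,255)),("orange",(5,200,180),(14,255,255))):
        mk=cv2.inRange(hsv,lo,hi);M=np.zeros_like(mk);x0,y0,x1,y1=reg;M[y0:y1,x0:x1]=mk[y0:y1,x0:x1]
        n,l,st,ce=cv2.connectedComponentsWithStats(M);i=1+np.argmax(st[1:,4]);print(nm,c,st[i],ce[i],ray(m,ce[i],.072),inv(ray(m,ce[i],.072)))
for nm,p in (("white",(443,246)),("orange",(437,292)),("blue",(452,201))): print(nm,ray(T,fz(p),.072),inv(ray(T,fz(p),.072)))
print("white sc",inv(ray(S,fs((322,152)),.072)))
print("bolt top",ray(T,fz((291,235)),.095),inv(ray(T,fz((291,235)),.095)), "sc",inv(ray(S,fs((437,214)),.095)))
for p in((358,95),(318,318)): print("print top",inv(ray(T,fz(p),.125)))
for p in((278,203),(505,115)): print("print sc",inv(ray(S,fs(p),.125)))
for p in((48,290),(160,266)): print("grip",ray(T,fz(p),.085),inv(ray(T,fz(p),.085)))
for p in((712,356),(575,292)): print("grip sc",inv(ray(S,fs(p),.085)))
print("pin",inv(ray(T,fz((234,248)),.092)))
for nm,p,z in(("white c",(224,18),.095),("red c",(597,122),.095),("parcel",(645,355),.075)):print(nm,ray(T,fz(p),z))
for nm,p,z in(("cream",(176,148),.095),("vase",(135,157),.16),("cardsO",(124,276),.034)):print(nm,ray(T,p,z))
d=np.load("top0.npy");
E
```

```text
top deck -0.11250694409383237 [0.5846075  0.01195321] [[ 0.00137832 -0.00088265]
 [ 0.00076964  0.00103968]
 [-0.00100318  0.00033071]
 [-0.00114478 -0.00048775]]
scene deck -0.13421943723290233 [0.59094354 0.01190803] [[-1.59296203e-03 -1.03683974e-02]
 [-1.20593355e-04  9.24542945e-03]
 [ 1.79064827e-03  3.37087923e-04]
 [-7.70928904e-05  7.85880041e-04]]
top blue [299 171  19  14 210] [308.11428571 177.16190476] [ 0.6022367  -0.07852058  0.072     ] [ 0.02767522 -0.08792257]
top orange [297 198  15  10 110] [303.49090909 202.65454545] [ 0.52626846 -0.06795079  0.072     ] [-0.0489994  -0.08594854]
scene blue [230 217  15  11  99] [237.13131313 222.24242424] [ 0.6070187  -0.07477667  0.072     ] [ 0.03200665 -0.08366546]
scene orange [200 201   3  10  20] [200.95 204.9 ] [ 0.64394385 -0.20028864  0.072     ] [ 0.08278955 -0.20423833]
white [ 0.56399018 -0.07440049  0.072     ] [-0.01079206 -0.08812245]
orange [ 0.52517613 -0.07087716  0.072     ] [-0.04975628 -0.08897904]
blue [ 0.60258314 -0.08046146  0.072     ] [ 0.02823736 -0.08981228]
white sc [-0.00664338 -0.08269851]
bolt top [0.56082734 0.04918314 0.095     ] [-0.0278096   0.03432476] sc [-0.0260861   0.03561179]
print top [ 0.08702188 -0.00124741]
print top [-0.09797419  0.00044685]
print sc [0.06869954 0.00549217]
print sc [-0.09594445  0.00513123]
grip [0.50811086 0.24214402 0.085     ] [-0.10185647  0.22014723]
grip [0.53244438 0.15365923 0.085     ] [-0.06774263  0.13495378]
grip sc [-0.10343331  0.21972337]
grip sc [-0.06592564  0.13203075]
pin [-0.04508076  0.077934  ]
white c [0.74400356 0.11500411 0.095     ]
red c [ 0.66854136 -0.19477611  0.095     ]
parcel [ 0.48093094 -0.2390901   0.075     ]
cream [0.66345578 0.30423354 0.095     ]
vase [0.60913079 0.39600098 0.16      ]
cardsO [0.29684663 0.42948081 0.034     ]
```

```bash
cat >> h.py <<'E'
from scipy.spatial.transform import Rotation as Ro
TH=-0.1125;O=np.array([.5846,.0120])
c_,s_=np.cos(TH),np.sin(TH);RS=np.array([[c_,-s_],[s_,c_]])
def s2w(x,y,z): return np.r_[O+RS@[x,y],z]
def w2s(P): return np.r_[RS.T@(np.array(P[:2])-O),P[2]]
def go(P):
    o=robot.get_obs();R=Ro.from_quat(o["tool_rot"]).as_matrix()
    print("t",o["time"],"stand pos",w2s(o["position"]).round(4),"shift cm",(R.T@(P-o["position"])*100).round(2),"yaw tool x rel stand -x",np.round(((np.arctan2(R[1,0],R[0,0])-TH-np.pi+np.pi)%(2*np.pi)-np.pi),4),"F",o["ft_force"].round(2),"w",o["grip_width"].round(4))
E
python3 -c "
from h import *
go(s2w(-.13,-.004,.2))"
```

```text
Traceback (most recent call last):
  File "h.py", line 21, in go
    print("t",o["time"],"stand pos",w2s(o["position"]).round(4),"shift cm",(R.T@(P-o["position"])*100).round(2),"yaw tool x rel stand -x",np.round(((np.arctan2(R[1,0],R[0,0])-TH-np.pi+np.pi)%(2*np.pi)-np.pi),4),"F",o["ft_force"].round(2),"w",o["grip_width"].round(4))
                                                                                                                                                                                                                                                  ^^^^^^^^^^^^^^^^^^^^^
AttributeError: 'float' object has no attribute 'round'
```

```bash
sed -i 's/o\["grip_width"\].round(4)/round(o["grip_width"],4)/' h.py
python3 -c "
from h import *
go(s2w(-.13,-.004,.2))"
```

```text
t 0.1 stand pos [-0.3944  0.5187  0.2217] shift cm [-40.77 -42.06   2.23] yaw tool x rel stand -x -0.3013 F [ 0.23 -0.09  0.61] w 0.0871
```

Emit:
arm_command(targets=[[-8,-8,0,-0.1,0],[-16,-16.5,0.4,-0.2,0],[-20,-20.6,0.8,-0.3,0],[-24,-24.8,1.2,-0.301,0],[-28,-29,1.6,-0.301,0]], newtons=20)

```text
time: 0.72
position: [0.3603, 0.2777, 0.2117]
tool_rot: [0.056, 0.998, 0.0, 0.0]
ft_force: [1.4, -0.6, -0.0]
grip_width: 0.0449
```

```bash
python3 -c "
from h import *
go(s2w(-.13,-.004,.2))"
```

```text
t 0.725 stand pos [-0.2528  0.2388  0.2117] shift cm [-12.27 -24.29   1.17] yaw tool x rel stand -x 0.0003 F [ 1.43 -0.55 -0.05] w 0.0449
```

Emit:
arm_command(targets=[[-3,-6,0.3,0,0],[-5.5,-11,0.6,0,0],[-8,-16,0.9,0,0],[-10,-20,1,0,0],[-10,-20,1,0,0]])

```text
time: 1.35
position: [0.4382, 0.0669, 0.2017]
tool_rot: [0.059, 0.998, -0.0, 0.0]
ft_force: [-0.1, 0.4, 0.6]
grip_width: 0.0013
```

Run:
```python
from h import *
go(s2w(-.13,-.004,.2))
for n in ("scene","top"):
    p,d=robot.camera(n); cv2.imwrite(f"pics/{n}1.png",p[:,:,::-1])
    m=robot.camera_model(n);P=robot.get_obs()["position"];u,v=proj(m,P);print(n,u,v)
    k=5;x0,y0=(220,100) if n=="top" else (200,130)
    q=cv2.resize(p[y0:y0+115,x0:x0+155,::-1],(775,575),interpolation=cv2.INTER_CUBIC);cv2.circle(q,(int((u-x0)*k),int((v-y0)*k)),4,(255,0,255),1);cv2.imwrite(f"pics/{n}1z.png",q)
```

```text
t 1.35 stand pos [-0.1516  0.0381  0.2017] shift cm [-2.19 -4.2   0.17] yaw tool x rel stand -x -0.0056 F [-0.05  0.38  0.57] w 0.0013
scene 323.0118871001036 183.80679594841206
top 250.9397489545958 222.96611733851253
```

View pics/scene1z.png

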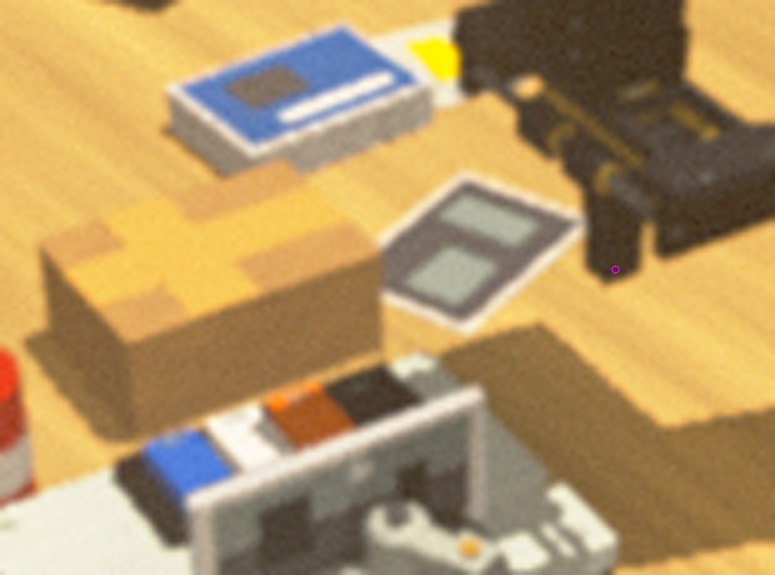

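View pics/top1z.png

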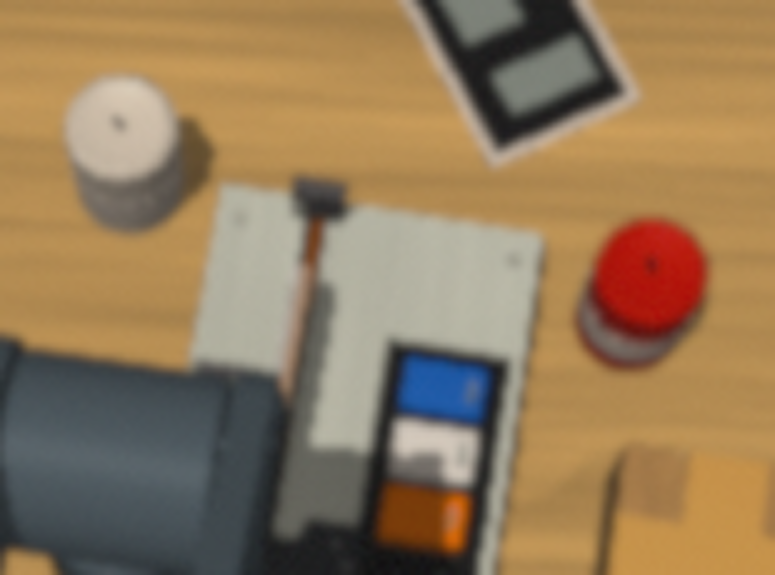

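The scene view shows the closed fingertip at the projected TCP (615,270), so the calibration holds. Next I go behind the print and down.

Emit:
arm_command(targets=[[-1.1,-2.1,0.1,0,0],[-2.0,-4.1,2,0,0],[-2.0,-4.1,6,0,0],[-2.0,-4.1,9,0,0],[-2.0,-4.1,9,0,0]])

```text
time: 2.08
position: [0.4496, 0.0282, 0.1102]
tool_rot: [0.055, 0.998, 0.0, -0.003]
ft_force: [0.0, -0.0, 0.5]
grip_width: 0.0003
```

```bash
python3 -c "
from h import *
go(s2w(-.12,-.003,.075))"
```

```text
t 2.075 stand pos [-0.136   0.001   0.1102] shift cm [-1.62 -0.4   3.51] yaw tool x rel stand -x 0.0018 F [ 0.05 -0.02  0.52] w 0.0003
```

Emit:
arm_command(targets=[[0,-0.4,1.8,0,0],[0,-0.4,3.4,0,0],[0,-0.4,3.4,0,0]])

```text
time: 2.45
position: [0.4513, 0.0234, 0.0782]
tool_rot: [0.056, 0.998, 0.0, -0.0]
ft_force: [-0.0, -0.6, 0.1]
grip_width: 0.0008
```

```bash
python3 -c "
from h import *
go(s2w(-.107,-.003,.075))"
```

```text
t 2.45 stand pos [-0.1337 -0.0036  0.0782] shift cm [-2.67  0.06  0.32] yaw tool x rel stand -x 0.0011 F [-0.02 -0.6   0.1 ] w 0.0008
```

Emit:
arm_command(targets=[[-1.2,0,0,0,0],[-2.4,0,0,0,0],[-3.8,0,0,0,0],[-5.4,0,0,0,0],[-7.0,0,0,0,0]])

```text
time: 3.08
position: [0.5215, 0.0147, 0.078]
tool_rot: [0.056, 0.998, 0.0, -0.001]
ft_force: [-2.0, 0.5, 1.3]
grip_width: 0.0005
```

```bash
python3 -c "
from h import *
go(s2w(-.0545,-.003,.075))"
```

```text
t 3.075 stand pos [-0.063  -0.0044  0.078 ] shift cm [-0.85  0.14  0.3 ] yaw tool x rel stand -x -0.0003 F [-2.    0.53  1.34] w 0.0005
```

Pushing now with about 2 N. I'll creep the rest.

Emit:
arm_command(targets=[[-0.3,0.1,0,0,0],[-0.5,0.1,0,0,0],[-0.7,0.1,0,0,0],[-0.8,0.1,0,0,0]])

```text
time: 3.58
position: [0.5286, 0.0149, 0.0777]
tool_rot: [0.056, 0.998, 0.0, -0.0]
ft_force: [-1.9, 0.6, 1.1]
grip_width: 0.0006
```

```bash
python3 -c "
from h import *
go(s2w(-.0545,-.003,.075))"
```

```text
t 3.575 stand pos [-0.056  -0.0034  0.0777] shift cm [-0.15  0.04  0.27] yaw tool x rel stand -x -0.0003 F [-1.86  0.61  1.11] w 0.0006
```

Emit:
arm_command(targets=[[-0.15,0,0,0,0],[-0.3,0,0,0,0],[-0.4,0,0,0,0]])

```text
time: 3.95
position: [0.5309, 0.0147, 0.0777]
tool_rot: [0.056, 0.998, 0.0, -0.002]
ft_force: [-6.7, 0.4, 5.4]
grip_width: 0.0003
```

```bash
python3 -c "
from h import *
go(s2w(-.0545,-.003,.075))"
```

```text
t 3.95 stand pos [-0.0536 -0.0034  0.0777] shift cm [0.09 0.04 0.27] yaw tool x rel stand -x 0.0001 F [-6.68  0.42  5.39] w 0.0003
```

Emit:
arm_command(targets=[[-0.1,0,0,0,0],[-0.2,0,0,0,0],[-0.2,0,0,0,0]])

```text
time: 4.32
position: [0.5308, 0.0148, 0.0776]
tool_rot: [0.056, 0.998, 0.0, -0.004]
ft_force: [-8.6, 0.3, 6.5]
grip_width: 0.0006
```

Run:
```python
from h import *
go(s2w(-.0545,-.003,.075))
p,d=robot.camera("scene")
cv2.imwrite("pics/scene2z.png",cv2.resize(p[180:320,170:370,::-1],(800,560),interpolation=cv2.INTER_CUBIC))
```

```text
t 4.325 stand pos [-0.0537 -0.0033  0.0776] shift cm [0.07 0.03 0.26] yaw tool x rel stand -x 0.0005 F [-8.64  0.3   6.49] w 0.0006
```

View pics/scene2z.png

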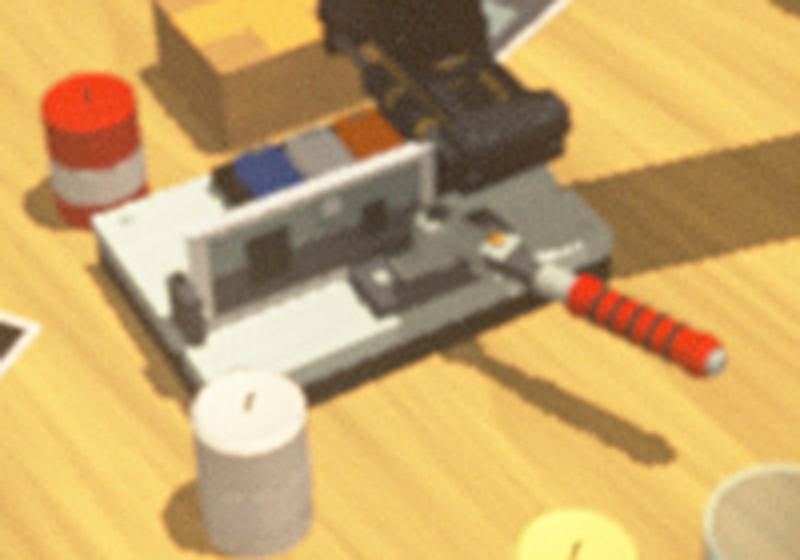

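The print's end face now sits against the dark stop at (195,240), and TCP x stopped while the force rose from 2 to 8.6 N. Now I back off and go to the wrench.

Emit:
arm_command(targets=[[2,0,0,0,0],[4.5,0,-1.5,0,0],[6,2,-5,0,0],[7,6,-8,0,0],[8,11,-8,0,0]])

```text
time: 5.0
position: [0.4715, 0.1331, 0.1606]
tool_rot: [0.058, 0.998, 0.001, 0.005]
ft_force: [0.8, 0.7, 0.2]
grip_width: 0.0006
```

Run:
```python
from h import *
go(s2w(-.147,.18,.062))
```

```text
t 5.0 stand pos [-0.1259  0.1076  0.1606] shift cm [2.22 7.21 9.85] yaw tool x rel stand -x -0.0027 F [0.81 0.68 0.2 ] w 0.0006
```

Emit:
arm_command(targets=[[1.5,4,0,0,0],[2,6.8,1,0,0],[2,6.8,5,0,0],[2,6.8,8.5,0,0],[2,6.8,9.5,0,0]])

```text
time: 5.62
position: [0.4558, 0.2023, 0.0613]
tool_rot: [0.056, 0.998, -0.0, -0.001]
ft_force: [0.4, 0.6, 0.4]
grip_width: 0.0003
```

Run:
```python
from h import *
p,d=robot.camera("scene")
go(s2w(-.116,.18,.062))
cv2.imwrite("pics/scene3z.png",cv2.resize(p[180:320,200:400,::-1],(800,560),interpolation=cv2.INTER_CUBIC))
```

```text
t 5.675 stand pos [-0.1494  0.1745  0.0611] shift cm [-3.34  0.55 -0.09] yaw tool x rel stand -x -0.0005 F [-0.19 -0.56 -0.32] w 0.0004
```

View pics/scene3z.png

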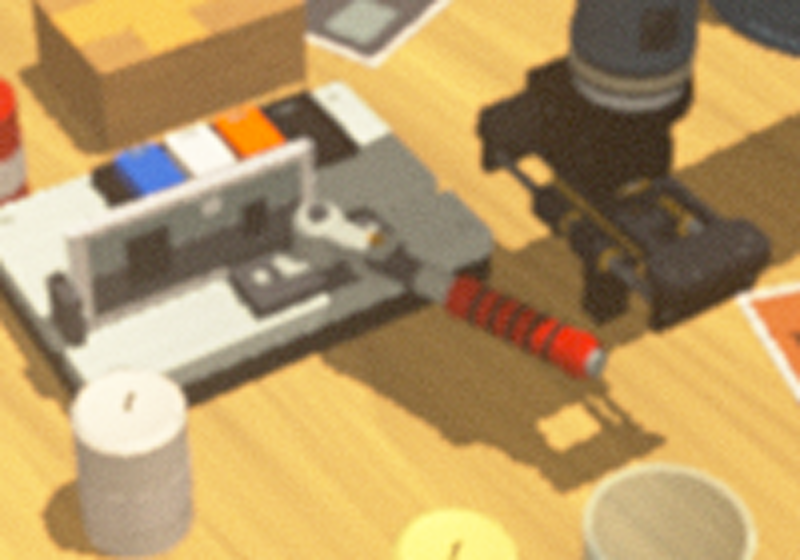

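The closed fingers at about (605,310) stand just behind the red grip, at (520,325). Starting the push.

Emit:
arm_command(targets=[[-1.5,0.4,0,0,0],[-3,0.7,0,0,0],[-4.2,0.9,0,0,0],[-5.4,1.1,0,0,0],[-6.6,1.3,0,0,0]])

```text
time: 6.3
position: [0.5216, 0.208, 0.0627]
tool_rot: [0.056, 0.998, 0.0, -0.002]
ft_force: [-4.3, 2.8, 0.8]
grip_width: 0.0002
```

Run:
```python
from h import *
go(s2w(-.0244,.195,.062))
```

```text
t 6.3 stand pos [-0.0846  0.1877  0.0627] shift cm [-6.02  0.73  0.05] yaw tool x rel stand -x -0.0005 F [-4.31  2.76  0.75] w 0.0002
```

Emit:
arm_command(targets=[[-1.2,0.2,0,0,0],[-2.4,0.4,0,0,0],[-3.4,0.6,0,0,0],[-4.2,0.7,0,0,0],[-4.7,0.7,0,0,0]])

```text
time: 6.92
position: [0.5702, 0.2087, 0.0626]
tool_rot: [0.056, 0.998, -0.0, -0.001]
ft_force: [-4.3, -1.4, 0.8]
grip_width: 0.0009
```

Run:
```python
from h import *
go(s2w(-.0244,.195,.062))
```

```text
t 6.925 stand pos [-0.0364  0.1939  0.0626] shift cm [-1.2   0.12  0.05] yaw tool x rel stand -x -0.0006 F [-4.33 -1.43  0.81] w 0.0009
```

Tight is expected at about -0.024, so smaller steps from here.

Emit:
arm_command(targets=[[-0.4,0.1,0,0,0],[-0.8,0.1,0,0,0],[-1.1,0.1,0,0,0]])

```text
time: 7.3
position: [0.5813, 0.209, 0.0626]
tool_rot: [0.056, 0.998, -0.0, -0.0]
ft_force: [-4.3, -1.7, -1.3]
grip_width: 0.0004
```

Emit:
arm_command(targets=[[-0.25,0,0,0,0],[-0.4,0,0,0,0]])

```text
time: 7.55
position: [0.5854, 0.2087, 0.0627]
tool_rot: [0.056, 0.998, -0.0, -0.0]
ft_force: [-4.7, -1.3, -0.5]
grip_width: 0.0005
```

Run:
```python
from h import *
go(s2w(-.001,.195,.062))
```

```text
t 7.55 stand pos [-0.0213  0.1955  0.0627] shift cm [-2.03 -0.05  0.07] yaw tool x rel stand -x -0.0003 F [-4.7  -1.27 -0.45] w 0.0005
```

Emit:
arm_command(targets=[[-0.25,0,0,0,0],[-0.4,0,0,0,0]])

```text
time: 7.8
position: [0.5871, 0.2083, 0.0624]
tool_rot: [0.056, 0.998, -0.0, -0.003]
ft_force: [-8.3, -0.8, 1.6]
grip_width: 0.0004
```

Emit:
arm_command(targets=[[-0.25,0,0,0,0],[-0.4,0,0,0,0]])

```text
time: 8.05
position: [0.5884, 0.208, 0.062]
tool_rot: [0.057, 0.998, -0.0, -0.005]
ft_force: [-10.8, 0.2, 4.6]
grip_width: 0.0004
```

The bolt is tight: force is rising while the position nearly stalls. I continue until it snaps.

Emit:
arm_command(targets=[[-0.2,0,0,0,0],[-0.4,0,0,0,0]])

```text
time: 8.3
position: [0.5901, 0.2077, 0.0618]
tool_rot: [0.056, 0.998, -0.001, -0.008]
ft_force: [-15.0, -0.5, 6.0]
grip_width: 0.0008
```

Emit:
arm_command(targets=[[-0.2,0,0,0,0],[-0.4,0,0,0,0]])

```text
time: 8.55
position: [0.5928, 0.207, 0.0616]
tool_rot: [0.056, 0.998, -0.001, -0.009]
ft_force: [-14.7, -2.0, 6.0]
grip_width: 0.0002
```

Emit:
arm_command(targets=[[-0.2,0,0,0,0],[-0.3,0,0,0,0]])

```text
time: 8.8
position: [0.6014, 0.2065, 0.0623]
tool_rot: [0.056, 0.998, -0.0, -0.003]
ft_force: [-6.0, 0.0, -0.4]
grip_width: 0.0005
```

Emit:
arm_command(targets=[[-0.2,0,0,0,0],[-0.3,0,0,0,0]])

```text
time: 9.05
position: [0.6055, 0.2063, 0.0623]
tool_rot: [0.056, 0.998, -0.0, -0.002]
ft_force: [-6.2, -1.4, 0.1]
grip_width: 0.0003
```

It has broken over: force fell from 15 to 6 N at about +19 mm, which is a bend of roughly 0.18. I hold a moment and look.

Emit:
arm_command(targets=[[-0.1,0,0,0,0],[-0.1,0,0,0,0]])

```text
time: 9.3
position: [0.6068, 0.2062, 0.0624]
tool_rot: [0.056, 0.998, -0.0, -0.002]
ft_force: [-6.2, -0.3, -0.5]
grip_width: 0.0006
```

Run:
```python
from h import *
go(s2w(-.001,.195,.062))
p,d=robot.camera("scene")
cv2.imwrite("pics/scene4z.png",cv2.resize(p[180:320,200:400,::-1],(800,560),interpolation=cv2.INTER_CUBIC))
```

```text
t 9.3 stand pos [0.0003 0.1955 0.0624] shift cm [ 0.13 -0.05  0.04] yaw tool x rel stand -x -0.0003 F [-6.16 -0.28 -0.49] w 0.0006
```

View pics/scene4z.png

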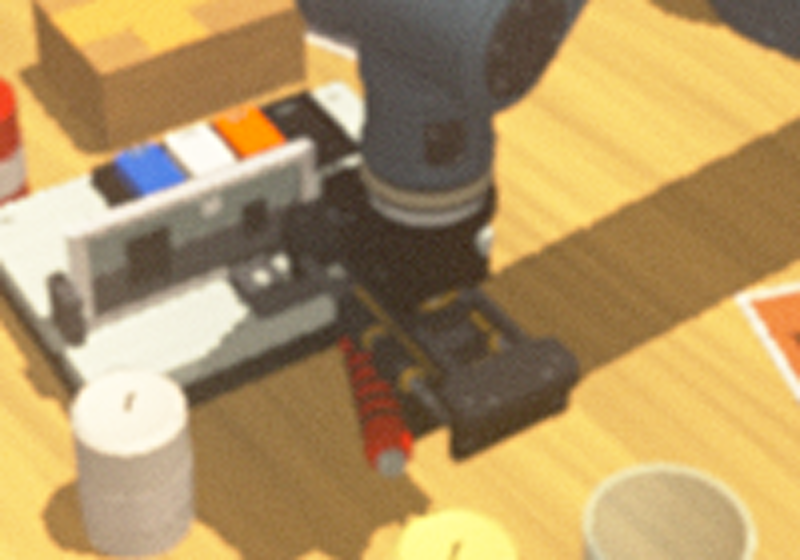

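Run:
```python
from h import *
S=robot.camera_model("scene")
f=lambda p:(p[0]/4+200-.4,p[1]/4+180-.4)
a=w2s(ray(S,f((391,458)),.085));b=w2s(ray(S,f((350,345)),.085));d=a-b
print(a,b,np.degrees(np.arctan2(d[1],d[0])))
```

```text
[0.03980465 0.22478402 0.085     ] [0.01238676 0.13717024 0.085     ] 72.62299193520512
```

Emit:
arm_command(targets=[[0.8,0,0,0,0],[1.6,0,0,0,0],[2.4,0,0,0,0],[3.4,0,0,0,0],[5.5,0,0,0,0]])

```text
time: 9.98
position: [0.5541, 0.2124, 0.0631]
tool_rot: [0.057, 0.998, 0.0, 0.001]
ft_force: [0.2, -0.7, -0.4]
grip_width: 0.0004
```

The image puts the end cap at about 69° from the pin, so a bend of about 0.19, clearly broken over. The handle is now released. I lift and go to the white key.

Emit:
arm_command(targets=[[0.5,0,-4,0,0],[0.5,0,-9,0,0],[-1,-4,-11.5,0,0],[-3,-9.5,-12,0,0],[-5,-15,-12,0,0]])

```text
time: 10.6
position: [0.587, 0.0566, 0.1841]
tool_rot: [0.056, 0.998, -0.0, 0.002]
ft_force: [0.3, -0.2, 0.3]
grip_width: 0.0005
```

Run:
```python
from h import *
go(s2w(-.008,-.09,.17))
```

```text
t 10.6 stand pos [-0.0026  0.0446  0.1841] shift cm [  0.56 -13.46   1.41] yaw tool x rel stand -x 0.0011 F [ 0.31 -0.21  0.29] w 0.0005
```

Emit:
arm_command(targets=[[0.5,-5,0,0,0],[0.5,-10,0,0,0],[0.5,-13,0,0,0],[0.5,-13,0,0,0],[0.5,-13,0,0,0]])

```text
time: 11.22
position: [0.5665, -0.0702, 0.1828]
tool_rot: [0.056, 0.998, 0.0, -0.0]
ft_force: [0.4, 0.0, -0.4]
grip_width: 0.0003
```

Run:
```python
from h import *
go(s2w(-.008,-.09,.08))
p,d=robot.camera("scene")
cv2.imwrite("pics/scene5z.png",cv2.resize(p[160:300,170:370,::-1],(800,560),interpolation=cv2.INTER_CUBIC))
p,d=robot.camera("top");cv2.imwrite("pics/top5z.png",cv2.resize(p[120:260,180:400,::-1],(770,490),interpolation=cv2.INTER_CUBIC))
```

```text
t 11.225 stand pos [-0.0088 -0.0837  0.1828] shift cm [-0.08 -0.64 10.28] yaw tool x rel stand -x -0.0004 F [ 0.39  0.03 -0.44] w 0.0003
```

View pics/scene5z.png

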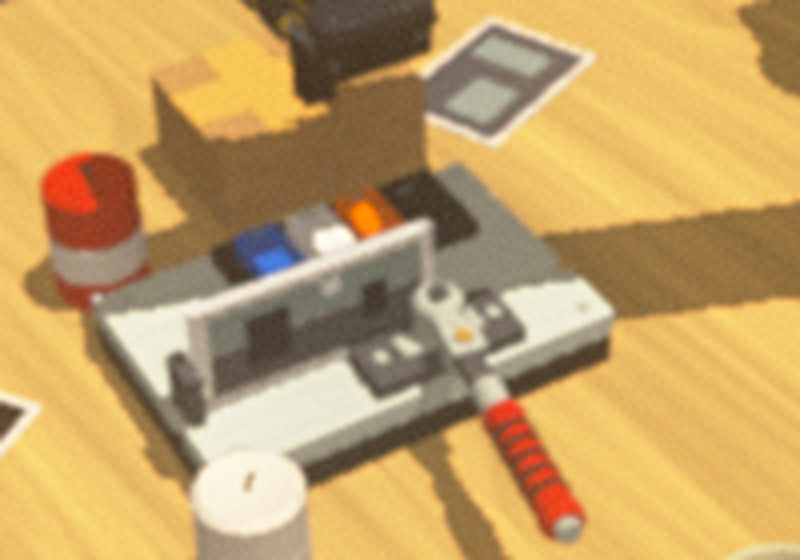

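View pics/top5z.png

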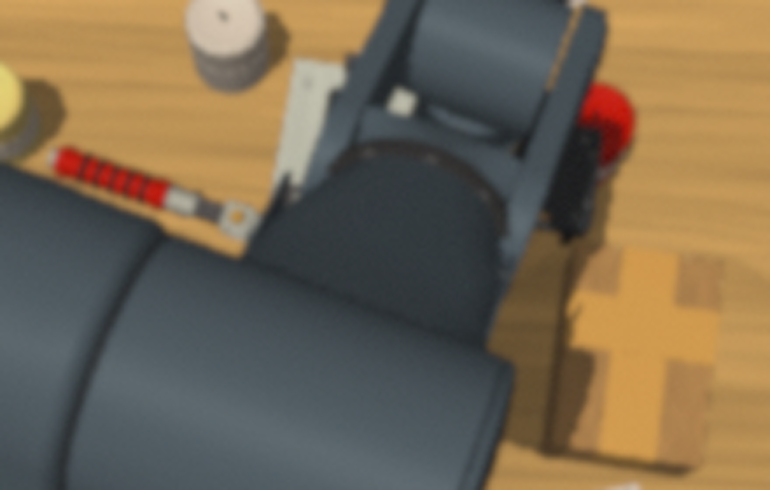

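The wrench is straight again, from the socket at (440,295) to the cap at (567,525), and the print is home. Going down to the white key.

Emit:
arm_command(targets=[[-0.1,-0.6,2,0,0],[-0.1,-0.6,6,0,0],[-0.1,-0.6,9,0,0],[-0.1,-0.6,10.2,0,0],[-0.1,-0.6,10.2,0,0]])

```text
time: 11.95
position: [0.567, -0.0762, 0.0804]
tool_rot: [0.056, 0.998, 0.0, -0.001]
ft_force: [-1.7, -0.8, 0.1]
grip_width: 0.0007
```

Run:
```python
from h import *
go(s2w(-.008,-.09,.061))
p,d=robot.camera("scene")
cv2.imwrite("pics/scene6z.png",cv2.resize(p[160:300,170:370,::-1],(800,560),interpolation=cv2.INTER_CUBIC))
```

```text
t 11.95 stand pos [-0.0076 -0.0896  0.0804] shift cm [ 0.04 -0.04  1.94] yaw tool x rel stand -x 0.0009 F [-1.75 -0.83  0.05] w 0.0007
```

View pics/scene6z.png

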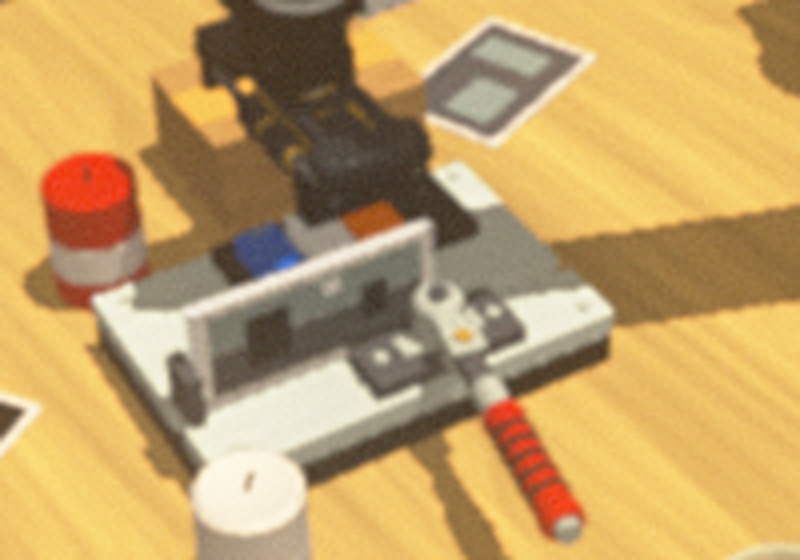

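The finger tip is over the white key at about (315,215). Pressing down in small steps.

Emit:
arm_command(targets=[[0,0,0.5,0,0],[0,0,0.9,0,0],[0,0,1.2,0,0],[0,0,1.2,0,0]])

```text
time: 12.5
position: [0.5677, -0.0773, 0.0691]
tool_rot: [0.056, 0.998, -0.0, 0.001]
ft_force: [0.9, 0.1, 2.2]
grip_width: 0.0008
```

Emit:
arm_command(targets=[[0,0,0.3,0,0],[0,0,0.6,0,0],[0,0,0.6,0,0]])

```text
time: 12.88
position: [0.5676, -0.0772, 0.0627]
tool_rot: [0.056, 0.998, -0.0, 0.001]
ft_force: [1.6, -0.1, 2.7]
grip_width: 0.0003
```

Emit:
arm_command(targets=[[0,0,0.2,0,0],[0,0,0.3,0,0],[0,0,0.3,0,0]])

```text
time: 13.25
position: [0.5676, -0.0772, 0.0611]
tool_rot: [0.056, 0.998, -0.0, 0.001]
ft_force: [0.5, 0.5, 10.7]
grip_width: 0.0005
```

Emit:
arm_command(targets=[[0,0,0.2,0,0],[0,0,0.3,0,0],[0,0,0.3,0,0]])

```text
time: 13.62
position: [0.5677, -0.0773, 0.0608]
tool_rot: [0.056, 0.998, -0.0, 0.001]
ft_force: [-4.3, 2.1, 28.5]
grip_width: 0.0002
```

Firm bottom reached (0.0608 m, 28 N). Releasing and moving clear to look.

Emit:
arm_command(targets=[[0,0,-1,0,0],[0,0,-4,0,0],[0,0,-8,0,0],[2,0,-12,0,0],[7,0,-14,0,0]])

```text
time: 14.25
position: [0.4989, -0.0701, 0.1982]
tool_rot: [0.056, 0.998, -0.001, 0.002]
ft_force: [-0.7, -0.3, -0.3]
grip_width: 0.0006
```

Emit:
arm_command(targets=[[4,0,-1,0,0],[8,0,-2,0,0],[12,0,-3,0,0],[12,0,-3,0,0]])

```text
time: 14.75
position: [0.3742, -0.0542, 0.2264]
tool_rot: [0.057, 0.998, 0.001, -0.002]
ft_force: [1.0, -0.2, -0.8]
grip_width: 0.0004
```

Run:
```python
from h import *
go(s2w(-.008,-.09,.061))
p,d=robot.camera("scene")
cv2.imwrite("pics/scene7z.png",cv2.resize(p[160:300,170:370,::-1],(800,560),interpolation=cv2.INTER_CUBIC))
p,d=robot.camera("top");cv2.imwrite("pics/top7z.png",cv2.resize(p[120:260,180:400,::-1],(770,490),interpolation=cv2.INTER_CUBIC))
```

```text
t 14.75 stand pos [-0.2016 -0.0894  0.2264] shift cm [-19.44  -0.06  16.45] yaw tool x rel stand -x -0.0009 F [ 1.01 -0.22 -0.82] w 0.0004
```

View pics/scene7z.png

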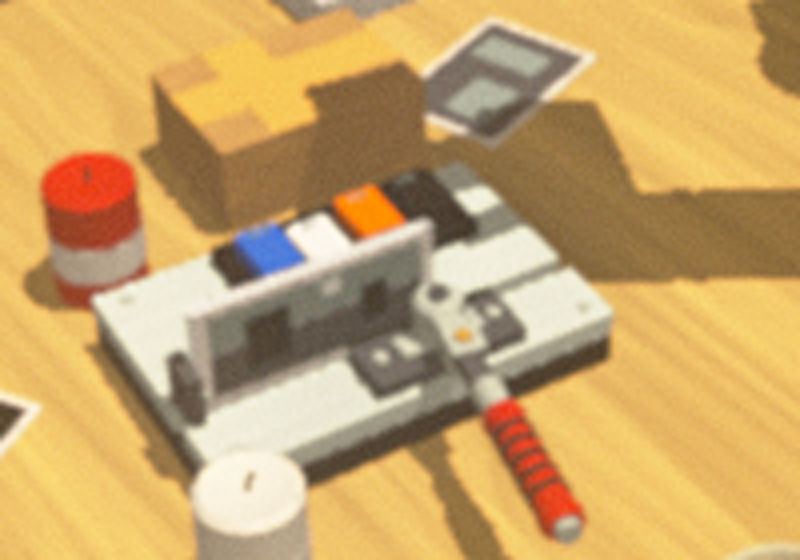

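View pics/top7z.png

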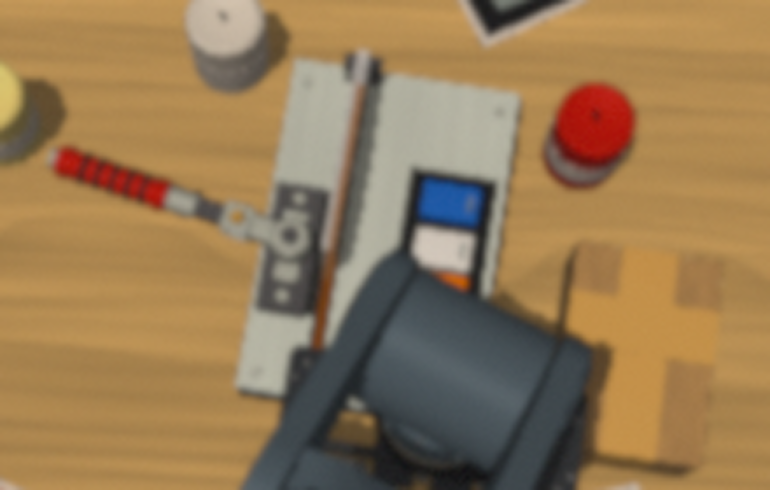

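White looks lowered: a dark gap shows at (290,220) that wasn't there before. I'll check key heights from depth, and the wrench angle.

Run:
```python
from h import *
S=robot.camera_model("scene");T=robot.camera_model("top")
p,d=robot.camera("scene"); d0=np.load("scene0.npy")
def hz(m,d,u,v):
    K=m["mtx"];E=m["extrinsics"];P=[]
    for j in range(int(v)-1,int(v)+2):
        for i in range(int(u)-1,int(u)+2):
            z=d[j,i]
            if z>0:
                c=np.array([(i-K[0,2])/K[0,0]*z,-(j-K[1,2])/K[1,1]*z,-z]);P.append(E[:3,:3].T@(c-E[:3,3]))
    return np.median(P,0)
for n,x,zz in(("black",-.086,.0675),("orange",-.048,.072),("white",-.009,.068),("blue",.029,.072)):
    u,v=proj(S,s2w(x+.002,-.091,zz)); print(n,round(u),round(v),"z before",hz(S,d0,u,v)[2].round(4),"after",hz(S,d,u,v)[2].round(4))
fz=lambda p:(p[0]/3.5+180-.35,p[1]/3.5+120-.35)
a=w2s(ray(T,fz((57,159)),.085));b=w2s(ray(T,fz((291,235)),.09));e=a-b;print("wrench deg",np.degrees(np.arctan2(e[1],e[0])))
pp=w2s(ray(T,fz((234,219)),.092));print("pin",pp); e=pp-b;print("head deg",np.degrees(np.arctan2(e[1],e[0])))
```

```text
black 273 208 z before 0.0614 after 0.0724
orange 261 211 z before 0.0709 after 0.071
white 249 217 z before 0.0718 after 0.061
blue 236 221 z before 0.0711 after 0.07
wrench deg 80.39442452403249
pin [-0.02125278  0.0821239   0.092     ]
head deg 83.73518471713038
```

```bash
python3 -c "
from rig import robot
print(robot.hand_in())"
```

```text
the job is handed in; nothing more can be done
None
```

The job is handed in at about 14.8 s of the 56 s allowed; the hand-in reports no verdict, so these are my own last checks.

- **Print:** I slid it with closed fingers until it stopped. Force rose from 2 to 8.6 N with no more travel, and its rear end lay within about 1 mm of the home position. The later pictures still show it against the end stop.
- **Clamp:** I pushed the grip until the bolt was tight, and the joint broke over. Force reached 15 N, then fell to 6 N. The bend was about 0.19 rad by both the tool position and the picture, well short of the 0.39 limit. After release the wrench lies straight at 80.4°, where 80° is tight.
- **Keys:** I pressed the white key to its firm stop at 28 N. By the depth picture the white top went from 72 to 61 mm and the black top from 61 to 72 mm, with orange and blue still up.
- **Other goods:** the red and white candles and the parcel look unmoved in the last pictures. The vase, both card bundles and the cream candle were not fully in those views, but the arm did not go near them.

Two readings disagreed:
- **Stand position:** the two cameras placed it about 4 to 6 mm apart. The bolt became tight about 3.5 mm later than the top camera predicted, and I allowed for that.
- **Wrench angle:** measured from the wrench head alone it came out at 83.7°. That is a short baseline, so I trusted the full-length 80.4°.

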